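# Move the key box from the railed cubby shelf to the slat rack in the tray

### The arm

A 6-joint arm with a two-finger parallel gripper is mounted at the origin on the work surface. World frame = base frame: x ahead of the robot, y to its left, z up, the work surface at z = 0. Lengths are in m, angles in rad, forces in N, time in s.
With the tool pointing down it reaches from about 0.35 to 0.85 m from the base axis. Payload 8.1 kg.
Tool frame: the origin (TCP) lies midway between the tips of the shut fingers; the grasp point (between the pads) lies 19 mm behind it; z points along the fingers, x is the direction in which the jaws open and shut, and the axes are right-handed (so a half turn about z gives the same grasp; the last joint's range is limited). The gripper opens to 93 mm and grips with 3 to 60 N. Pads are 15 mm wide; open, the fingers measure 128 mm over their backs; the gripper's body (75 mm by 188 mm) begins 65 mm behind the grasp point.
Start: joints at [-1.376, 0.13, 1.488, -0, 1.523, -0.085], TCP at [0.166, -0.577, 0.219] pointing down, gripper open.
Joint ranges: [-2.96, 2.96], [-0.89, 2.26], [0.02, 2.5], [-1.34, 4.48], [0, 2.73], [-2.66, 2.66]. Speed limits (rad/s): [2.39, 2.39, 2.79, 3.14, 3.14, 3.14].

### API

Orientations are given as [roll, pitch, yaw] about the fixed x, y, z axes, in that order (R = Rz(yaw) Ry(pitch) Rx(roll)).
In Python, from rig import status, eyes, job gives the robot as it stands.
- The arm moves only by the tool carry_out, never from a script. Its argument "moves" is a list of rows, each an object of numbers: "tx", "ty", "tz": the shift along the world's x, y, z in cm; "yaw": the turn about the world's z in degrees; "claw": the finger opening in cm, from 0 to 9.3. In form: [{"tx": .., "ty": .., "tz": .., "yaw": .., "claw": ..}, ...]. A call has 1 to 8 rows; each row shifts and turns the commanded pose from where the row before left it; what a row does not reach is not made up. A row lasts 1/8 s, in which the tool goes at most 62.5 mm and 10.7 degrees, less where a joint would pass 70% of its speed; a pose out of reach is approached as far as the arm can. A call with a gripper value outside its range is refused whole. The fingers move at their own pace and stop on an object; "force" is the grip in N (left out, the last holds). Time passes only in rows, so rows that do not move let the fingers close. It gives the time, the measured TCP pose, the force and the opening at its end, in the units of the state.
- status.sense(): the state, without advancing time (a new reading comes with each control period).
- eyes.camera(name): name is "scene" or "top" or "wrist"; returns a dict with "pixels" (384x512x3 uint8, red, green, blue), "camera_matrix" (3x3 intrinsics, pixels), "R" (3x3) and "t" (3): a world point X has camera coordinates R X + t. Camera axes: x right, y down, z forward; pixel columns grow to the right and rows downward; lengths in m; the calibration is good to about 2 mm. A picture is of the moment at which its call begins. There is no depth.
- job.hand_in(): hands the job in, once; it reports no verdict.
Trained networks look in the newest picture that a camera, given by its name, has taken for a name from the list of things; names that differ only in an ending like _2 or _b are one class to them, and where a whole thing is asked for, a point or a joint stands for the part that bears it (a point fixed in the world has none). Each returns a list of dicts, best first, with "p" (0 to 1); they miss things now and then, are a little off and sometimes report something else, mostly with a low value. They report only what shows in the picture. A call takes as long as a camera call. They do not tell look-alikes from the thing itself.
- eyes.recognise(camera, target): "centre" ([row, column] as shares, 0 to 1, of the picture: columns of its width, rows of its height, amid what is visible of it).
- eyes.pinpoint(camera, target): "centre" ([row, column] as shares, 0 to 1, of the picture: columns of its width, rows of its height: a listed point, or the origin of a listed thing).
The state is a dict: "time": time; "joint_positions": joint angles; "qvel": joint speeds; "joint_efforts": joint torques, N m; "position": TCP position; "tool_rot": TCP orientation; "wrist_force": force on the tool from outside, world axes, zero at the start; "wrist_torque": the same for the moment, N m; "finger_gap": finger opening in m.
Only numpy, scipy, OpenCV 4.12 (cv2) and the standard library are available. Lean on these libraries where they do the work, as an engineer would, in place of code of your own. Each camera call takes 0.05 s, during which the arm holds its last target. There are 200 camera calls.

### The job

Lift the black key box straight up out of its bay on the shelf until it clears the brass front rail, without knocking it on the rail, then draw it forward and stand it on the cork pad and let go. Take it again by its two narrow sides and stand it, either way round and about midway along the slats, between the two blue slats of the rack in the tray, then let go. Keep it upright and set it down rather than dropping it, and leave all the other things where they are.

Things in the scene. Friction and masses are not known exactly. Their poses are not given: they have to be found in the camera images.
- key_box: Loose black plastic key box, an upright block 36 (its x) by 54 (its y) by 96 mm tall, 0.17 to 0.34 kg, with grey dials on its -x broad face. Origin at the centre of its underside, z up. It starts standing in one of the shelf's three bays, its x axis within about 5 degrees of the shelf's x axis.
- shelf: Fixed brown wooden cubby shelf, 100 (x) by 248 (y) by 130 mm tall. Origin at the centre of its underside on the bench; -x is its front, towards the robot. Board top 40 mm above the origin. Four upright dividers 8 mm thick, over the whole depth, top at 130 mm, at y = -120, -40, 40 and 120 mm, make three bays 72 mm wide centred at y = -80, 0 and 80 mm, open above. Front: the brass rail. Back: a wooden lip from x = 42 to 50 mm, top at 70 mm.
- shelf_rail: Fixed brass retaining rail along the shelf's front edge. Its origin and axes are those of the shelf; the bar reaches from x = -50 to -42 mm, over all three bays, from z = 40 to 70 mm (top 30 mm above the board).
- pad: Fixed cork pad, 120 by 120 by 3 mm thick, flat on the bench in front of the shelf. Origin at the centre of its underside (its top is 3 mm higher).
- tray: Fixed light-wood pull-out tray, outside 180 (x) by 260 (y) by 35 mm tall, walls and floor 6 mm, with a dark bar handle on its -x front reaching 40 mm out. Origin at the centre of its underside on the bench.
- rack: Fixed blue rack on the tray floor. Origin at the centre of its underside (6 mm above the bench), z up. Base plate 66 (x) by 60 (y) by 5 mm thick; on it two upright slats 8 mm thick, 46 mm long along y, top 85 mm above the origin, with a 50 mm gap between them centred on the origin along x. Open at both y ends and above. The key box stands on the base plate (5 mm above the origin) with its 36 mm side along the rack's x.
- votive_jar: Loose clear glass votive jar, 56 mm diameter, 62 mm tall, in another bay of the shelf. Origin at the centre of its underside.
- wax_tin: Loose green boot-wax tin with a brass lid, 60 mm diameter, 52 mm tall, in the remaining bay of the shelf. Origin at the centre of its underside.
- bike_light: Loose red plastic bike light lying in the tray, 34 (x) by 60 (y, from -25 to 35) by 32 mm tall. Origin on its underside.
- carabiner: Loose steel carabiner lying flat in the tray, about 46 (x) by 82 (y) by 13 mm. Origin at the middle of its underside.
- dish: Loose grey ceramic dish, 100 mm diameter, 32 mm tall, at the far end of the bench. Origin at the centre of its underside.
- torch: Loose yellow torch with a black head, 36 by 120 by 34 mm (along its y from -45 to 75), lying at the left of the bench. Origin on its underside.
Not all that is in view belongs to the job. Leave any red look-alike of the key_box alone. There is more than one size of the pad; the job needs the larger.

How it is judged:
By the outcome, as a careful person would: the job done as asked, in the order asked, and still so for the second after the job is handed in, with the robot touching nothing.
It also fails if it takes over 56 s, if anything falls off the work surface, if the arm or the gripper's body presses on something with over 40 N, if the wrist force passes 120 N, or if a joint passes its speed limit or range.

## Working session

There is one attempt and no reset: what is moved stays moved. The work goes in short steps, Python scripts to look and compute and a tool call to move; the robot and the scene stay as the last step left them, time stands still between calls to the robot, and variables do not carry over. Pictures are saved under pics/ and viewed, about 8 in all and at most 12, crops included, and the job is handed in when it is done.

Besides the shell and the picture viewer there is one more tool, called after "Call:" as name(argument=value, ...), one argument or row to a line, values as JSON. carry_out: Moves the arm, as the interface text tells. Its arguments: {"type":"object","properties":{"moves":{"type":"array"},"force":{"type":"number"}},"required":["moves"]}

```bash
ls; mkdir -p pics
cat > h.py <<'E'
import numpy as np, cv2
from rig import status, eyes, job
def snap(n,fn=None):
    c=eyes.camera(n); 
    if fn: cv2.imwrite('pics/'+fn,c['pixels'][:,:,::-1])
    return c
def ray(c,px,z):  # px=(col,row) pixels -> world point at height z
    K,R,t=[np.array(c[k]) for k in('camera_matrix','R','t')]
    d=R.T@np.linalg.inv(K)@np.array([px[0],px[1],1.]); o=-R.T@t
    return o+d*(z-o[2])/d[2]
def proj(c,X):
    K,R,t=[np.array(c[k]) for k in('camera_matrix','R','t')]
    p=K@(R@np.array(X)+t); return p[:2]/p[2]
E
python3 - <<'E'
from h import *
s=status.sense(); print(s)
Z=dict(key_box=.04,shelf=0,pad=0,tray=0,rack=.006,votive_jar=.04,wax_tin=.04,bike_light=.006,carabiner=.006)
for n in('top','scene'):
    c=snap(n,n+'0.png')
    print(n,-np.array(c['R']).T@c['t'])
    for k,z in Z.items():
        for r in eyes.pinpoint(n,k)[:3]:
            p=(r['centre'][1]*512,r['centre'][0]*384); print(k,round(r['p'],2),np.round(p),np.round(ray(c,p,z),4))
E
```

```text
pics
{'time': 0.0, 'joint_positions': array([-1.37643467e+00,  1.31152705e-01,  1.48926724e+00, -2.93141199e-05,
        1.52298572e+00, -8.54247146e-02]), 'qvel': array([ 0.00119597,  0.00219836,  0.00087023, -0.0025119 ,  0.0009949 ,
        0.00145374]), 'joint_efforts': array([ 6.54822215e-04, -5.59832418e+01, -4.91758776e+01,  7.66410213e-02,
        3.50363553e-02, -1.42203762e-04]), 'position': array([ 0.16557788, -0.57611653,  0.21759911]), 'tool_rot': array([-3.14146714e+00,  1.80890165e-03, -1.29100842e+00]), 'wrist_force': array([ 0.25417975, -0.29510047, -0.63891606]), 'wrist_torque': array([ 0.00406552, -0.0373108 , -0.00724775]), 'finger_gap': 0.09325236925229981}
top [0.41496578 0.01689529 0.82821352]
key_box 0.8 [221. 119.] [0.6558 0.0896 0.04  ]
key_box 0.63 [270. 111.] [ 0.6798 -0.0229  0.04  ]
shelf 0.75 [188. 125.] [0.6508 0.1717 0.    ]
pad 0.94 [161. 289.] [0.2618 0.2196 0.    ]
pad 0.85 [190. 214.] [0.4358 0.1583 0.    ]
tray 0.82 [346. 202.] [ 0.4733 -0.2116  0.    ]
rack 0.9 [327. 196.] [ 0.4875 -0.1647  0.006 ]
votive_jar 0.73 [191. 120.] [0.6528 0.1584 0.04  ]
votive_jar 0.17 [191. 123.] [0.6443 0.158  0.04  ]
wax_tin 0.95 [155. 122.] [0.6441 0.2395 0.04  ]
wax_tin 0.45 [189. 117.] [0.6585 0.1634 0.04  ]
bike_light 0.81 [377. 187.] [ 0.5114 -0.2843  0.006 ]
carabiner 0.57 [377. 222.] [ 0.4274 -0.2843  0.006 ]
scene [ 1.0969338  -0.66268296  0.73461023]
key_box 0.88 [308. 260.] [ 0.7125 -0.0598  0.04  ]
shelf 0.64 [337. 219.] [0.6508 0.1605 0.    ]
pad 0.65 [279. 190.] [0.442  0.1537 0.    ]
pad 0.59 [256. 160.] [0.27  0.233 0.   ]
tray 0.94 [191. 255.] [ 0.4699 -0.2168  0.    ]
rack 0.71 [236. 315.] [ 0.6845 -0.2692  0.006 ]
rack 0.66 [213. 245.] [ 0.4878 -0.1568  0.006 ]
bike_light 0.85 [175. 276.] [ 0.5042 -0.2897  0.006 ]
carabiner 0.84 [157. 258.] [ 0.4254 -0.2837  0.006 ]
```

Run:
```python
import cv2
i=cv2.imread('pics/top0.png'); cv2.imwrite('pics/top0c.png',cv2.resize(i[60:330,100:450],(778,600),interpolation=cv2.INTER_CUBIC))
i=cv2.imread('pics/scene0.png'); cv2.imwrite('pics/scene0b.png',cv2.resize(i,(800,600),interpolation=cv2.INTER_CUBIC))
```

```text
(no output)
```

View pics/top0c.png

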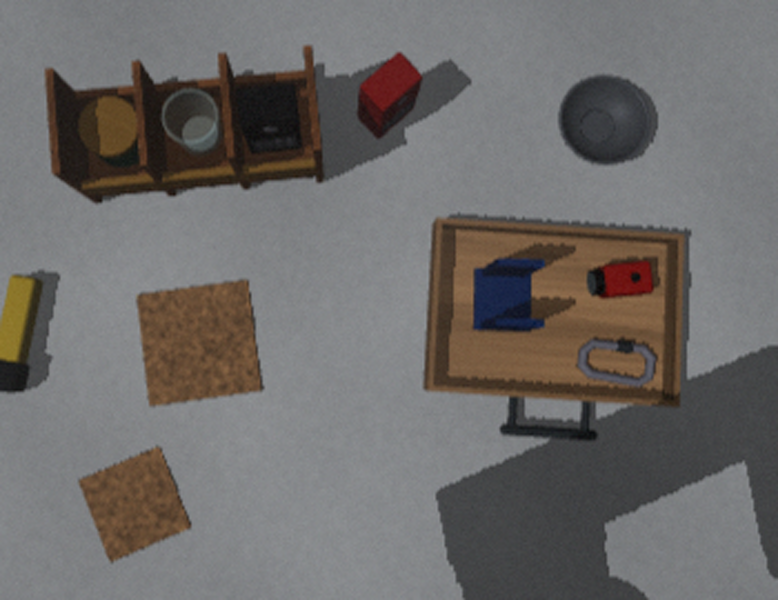

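View pics/scene0b.png

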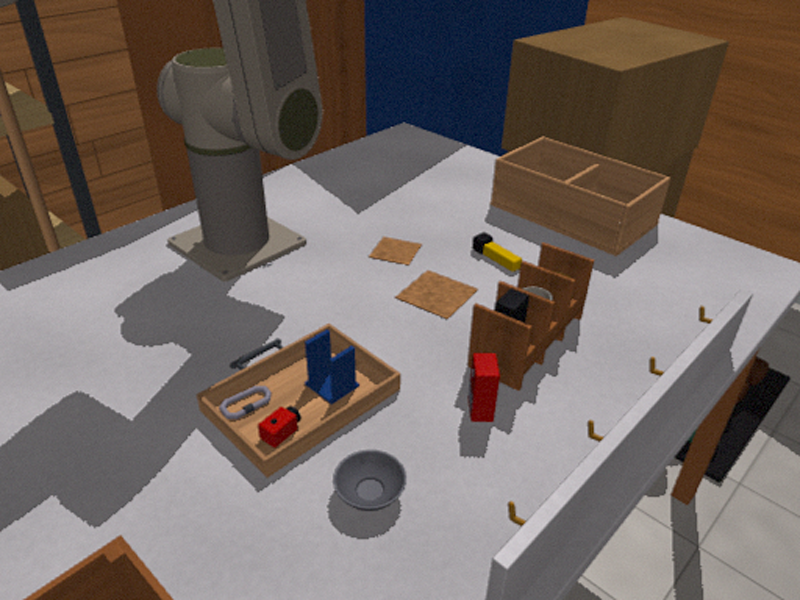

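The black box is in the right-hand bay (crop about 270,118), with the jar in the middle bay and the tin in the left one. The red look-alike stands just right of the shelf at (390,95). The larger pad is at (200,342), and the rack, with its slats across x, is at (508,295). Next I work out the yaws from corners.

Run:
```python
from h import *
c=snap('top')
f=lambda x,y:(100+x*350/778,60+y*270/600)
def P(l,z): 
    r=[ray(c,f(*p),z)[:2] for p in l]; print(np.round(r,4).tolist()); return np.array(r)
def ang(a): d=a[0]-a[1]; return np.degrees(np.arctan2(d[1],d[0]))
for l,z in(([(308,48),(320,180)],.13),([(222,55),(232,187)],.13),([(138,295),(150,404)],.003),([(248,281),(262,388)],.003),([(442,220),(427,388)],.035),([(688,234),(680,404)],.035)):
    a=P(l,z); print(ang(a))
print('padc',P([(138,295),(150,404),(248,281),(262,388)],.003).mean(0))
print('trayc',P([(442,220),(427,388),(688,234),(680,404)],.035).mean(0))
P([(475,270),(475,330),(531,268),(531,330)],.011)
```

```text
[[0.7094, 0.0473], [0.5846, 0.0328]]
6.616696719143828
[[0.7002, 0.1269], [0.5758, 0.1131]]
6.329557119542053
[[0.4853, 0.2262], [0.3704, 0.2082]]
8.894594279812388
[[0.5033, 0.1098], [0.3898, 0.0911]]
9.36389059061707
[[0.5689, -0.0931], [0.3946, -0.0799]]
-4.321961092447358
[[0.561, -0.3513], [0.3842, -0.3403]]
-3.573005570166661
[[0.4853, 0.2262], [0.3704, 0.2082], [0.5033, 0.1098], [0.3898, 0.0911]]
padc [0.43720841 0.15879067]
[[0.5689, -0.0931], [0.3946, -0.0799], [0.561, -0.3513], [0.3842, -0.3403]]
trayc [ 0.47716398 -0.21615169]
[[0.5204, -0.1324], [0.4563, -0.133], [0.5241, -0.1925], [0.4577, -0.1926]]
```

Call:
carry_out(
  moves=[
    {"tx": 3,"ty": 4,"tz": 1.5,"yaw": 5},
    {"tx": 3,"ty": 4,"tz": 1.5,"yaw": 5},
    {"tx": 3,"ty": 4,"tz": 1.5,"yaw": 5},
    {"tx": 3,"ty": 4,"tz": 1.5,"yaw": 5},
    {"tx": 3,"ty": 4,"tz": 1.5,"yaw": 5},
    {"tx": 3,"ty": 4,"tz": 1.5,"yaw": 5},
    {"tx": 3,"ty": 4,"yaw": 5},
    {"tx": 3,"ty": 4,"yaw": 5},
  ],
)

```text
validation failed for argument at $.mo...
```

Call:
carry_out(
  moves=[
    {"tx": 3,"ty": 4.3,"yaw": 5},
    {"tx": 3,"ty": 4.3,"yaw": 5},
    {"tx": 3,"ty": 4.3,"yaw": 5},
    {"tx": 3,"ty": 4.3,"yaw": 5},
    {"tx": 3,"ty": 4.3,"yaw": 5},
    {"tx": 3,"ty": 4.3,"yaw": 5},
    {"tx": 3,"ty": 4.3,"yaw": 5},
    {"tx": 3.1,"ty": 4.3,"yaw": 5.4},
  ],
)

```text
validation failed for argument at $.mo...
```

Run:
```python
from h import *
c=snap('wrist','w1.png'); s=status.sense(); print(s['time'],s['position'],s['tool_rot'])
print(-np.array(c['R']).T@c['t'], np.round(c['R'],2).tolist())
for k in('key_box','shelf'):
  for r in eyes.pinpoint('wrist',k)[:3]:
    p=(r['centre'][1]*512,r['centre'][0]*384); print(k,r['p'],np.round(p),np.round(ray(c,p,.04 if k=='key_box' else 0),4))
i=cv2.imread('pics/w1.png'); cv2.imwrite('pics/w1b.png',cv2.resize(i,(800,600),interpolation=cv2.INTER_CUBIC))
```

```text
1.1 [ 0.16569604 -0.57668391  0.21864101] [ 3.14154704e+00 -1.87564984e-05 -1.29102638e+00]
[ 0.23748283 -0.556451    0.38406563] [[0.28, -0.96, -0.0], [-0.92, -0.26, 0.28], [-0.27, -0.08, -0.96]]
```

View pics/w1b.png

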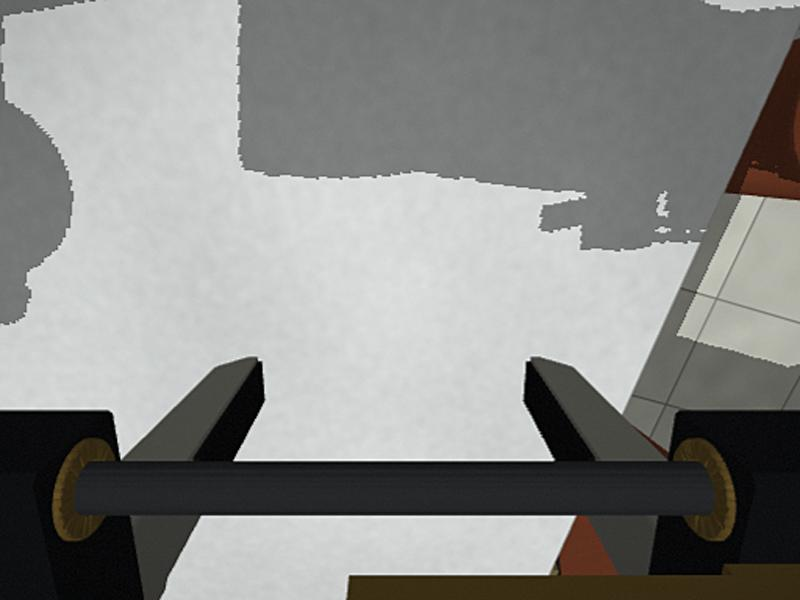

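The wrist view shows only bench and the open fingers. The moves were refused, apparently because every key must be in each row.

Call:
carry_out(
  moves=[
    {"tx": 3,"ty": 4,"tz": 1.5,"yaw": 5,"claw": 9.3},
    {"tx": 3,"ty": 4,"tz": 1.5,"yaw": 5,"claw": 9.3},
    {"tx": 3,"ty": 4,"tz": 1.5,"yaw": 5,"claw": 9.3},
    {"tx": 3,"ty": 4,"tz": 1.5,"yaw": 5,"claw": 9.3},
    {"tx": 3,"ty": 4,"tz": 1.5,"yaw": 5,"claw": 9.3},
    {"tx": 3,"ty": 4,"tz": 1.5,"yaw": 5,"claw": 9.3},
    {"tx": 3,"ty": 4,"tz": 0,"yaw": 5,"claw": 9.3},
    {"tx": 3,"ty": 4,"tz": 0,"yaw": 5,"claw": 9.3},
  ],
)

```text
time: 2.2
position: [0.4066, -0.2554, 0.3092]
tool_rot: [3.142, -0.001, -0.59]
wrist_force: [-0.0, -0.9, 0.9]
finger_gap: 0.0927
```

Call:
carry_out(
  moves=[
    {"tx": 3,"ty": 4.3,"tz": 0,"yaw": 5,"claw": 9.3},
    {"tx": 3,"ty": 4.3,"tz": 0,"yaw": 5,"claw": 9.3},
    {"tx": 3,"ty": 4.3,"tz": 0,"yaw": 5,"claw": 9.3},
    {"tx": 3,"ty": 4.3,"tz": 0,"yaw": 5,"claw": 9.3},
    {"tx": 3,"ty": 4.3,"tz": 0,"yaw": 5,"claw": 9.3},
    {"tx": 3,"ty": 4.3,"tz": 0,"yaw": 5,"claw": 9.3},
    {"tx": 3,"ty": 4.3,"tz": 0,"yaw": 5,"claw": 9.3},
    {"tx": 3.5,"ty": 4.3,"tz": 0,"yaw": 5.4,"claw": 9.3},
  ],
)

```text
time: 3.2
position: [0.6516, 0.0889, 0.309]
tool_rot: [3.141, -0.001, 0.115]
wrist_force: [0.1, -0.5, 0.1]
finger_gap: 0.0932
```

Run:
```python
from h import *
c=snap('wrist','w1.png'); s=status.sense(); print(s['time'],s['position'],s['tool_rot'])
print(-np.array(c['R']).T@c['t'])
for k in('key_box','shelf'):
  for r in eyes.pinpoint('wrist',k)[:3]:
    p=(r['centre'][1]*512,r['centre'][0]*384); print(k,r['p'],np.round(p),np.round(ray(c,p,.04 if k=='key_box' else 0),4))
i=cv2.imread('pics/w1.png'); i=np.clip(i*1.6,0,255).astype('uint8'); cv2.imwrite('pics/w1b.png',cv2.resize(i,(800,600),interpolation=cv2.INTER_CUBIC))
```

```text
3.25 [0.65351901 0.09432379 0.30578095] [-3.13861874e+00  1.49384719e-03  1.23661951e-01]
[0.64109425 0.16385822 0.47433475]
key_box 0.98 [268. 232.] [ 0.6841 -0.0138  0.04  ]
key_box 0.74 [254. 162.] [0.6527 0.0858 0.04  ]
key_box 0.33 [258.  39.] [0.6397 0.2377 0.04  ]
```

View pics/w1b.png

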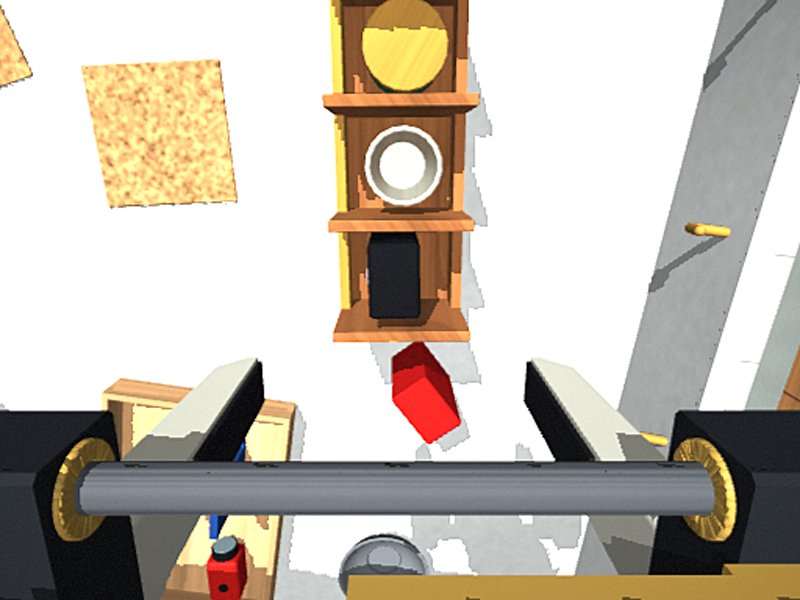

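The box (800-px view) shows its top face at about (369–420, 248–318), nearly square to the shelf, with the jar and tin in the next two bays. Next I measure its top edges.

Run:
```python
from h import *
c=snap('wrist'); i=c['pixels'].astype(int)
g=i.max(2)[135:215,222:285]
m=(g<38).astype('uint8')
n,l,st,ce=cv2.connectedComponentsWithStats(m); k=1+st[1:,4].argmax(); print(st[k])
m=(l==k)
for r in range(12,72,4):
    w=np.where(m[r])[0]
    if len(w):print(r+135,w.min()+222,w.max()+223,int(g[r][m[r]].mean()))
ys=np.where(m[:,35])[0];print(ys.min()+135,ys.max()+136)
print(g[:72:2,30])
Q=lambda x,y,z:np.round(ray(c,(x,y),z),4)
print(Q(236.5,204,.136),Q(268.5,204,.136))
# shelf
s=.64
for p in((323,94),(479,94),(329,229),(333,340),(470,340)): print(p,Q(p[0]*s,p[1]*s,.13))
```

```text
[  14   15   34   56 1802]
151 239 267 8
155 237 269 16
159 236 270 25
163 236 270 25
167 236 270 24
171 237 270 24
175 237 270 23
179 237 270 23
183 237 270 23
187 237 270 23
191 237 270 23
195 237 270 22
199 238 270 22
203 238 270 23
150 205
[ 52  49 101  89 164 144 146  55  10  12  15  21  26  26  27  25  23  27
  25  25  23  27  24  23  22  22  26  18  26  23  22  24  25  24  22  40]
[0.6357 0.0558 0.136 ] [0.6702 0.0598 0.136 ]
(323, 94) [0.5915 0.1978 0.13  ]
(479, 94) [0.6887 0.209  0.13  ]
(329, 229) [0.602  0.1138 0.13  ]
(333, 340) [0.6112 0.0349 0.13  ]
(470, 340) [0.7087 0.0463 0.13  ]
```

Run:
```python
from h import *
c=snap('wrist'); s=status.sense();print(s['position'],s['tool_rot'])
P=np.array([ray(c,p,.136)[:2] for p in((236.2,158),(270.2,158),(237.8,205.3),(270.4,205.3))]);print(P.round(4).tolist(),P.mean(0))
a=lambda d:np.degrees(np.arctan2(d[1],d[0]))
print(a(P[1]-P[0]),a(P[3]-P[2]),90+a(P[2]-P[0]),90+a(P[3]-P[1]))
```

```text
[0.65057882 0.08720971 0.30826699] [3.14122552e+00 7.65709969e-04 1.12080512e-01]
[[0.63, 0.1042], [0.6654, 0.1082], [0.6369, 0.0526], [0.6723, 0.0566]] [0.65116327 0.08039556]
6.483734159029734 6.5112799124864456 7.619306315941969 7.587157626369347
```

Call:
carry_out(
  moves=[
    {"tx": 0,"ty": -0.7,"tz": 0,"yaw": 0,"claw": 9.3},
    {"tx": 0,"ty": 0,"tz": -5,"yaw": 0,"claw": 9.3},
    {"tx": 0,"ty": 0,"tz": -5,"yaw": 0,"claw": 9.3},
    {"tx": 0,"ty": 0,"tz": -5,"yaw": 0,"claw": 9.3},
    {"tx": 0,"ty": 0,"tz": -4,"yaw": 0,"claw": 9.3},
    {"tx": 0,"ty": 0,"tz": -2.5,"yaw": 0,"claw": 9.3},
    {"tx": 0,"ty": 0,"tz": 0,"yaw": 0,"claw": 9.3},
  ],
)

```text
time: 4.32
position: [0.6487, 0.0787, 0.0918]
tool_rot: [-3.142, 0.004, 0.11]
wrist_force: [0.2, 1.1, -0.0]
finger_gap: 0.0931
```

Call:
carry_out(
  moves=[
    {"tx": 0,"ty": 0,"tz": 0,"yaw": 0,"claw": 5},
    {"tx": 0,"ty": 0,"tz": 0,"yaw": 0,"claw": 5},
    {"tx": 0,"ty": 0,"tz": 0,"yaw": 0,"claw": 2.5},
    {"tx": 0,"ty": 0,"tz": 0,"yaw": 0,"claw": 2.5},
    {"tx": 0,"ty": 0,"tz": 0,"yaw": 0,"claw": 2.5},
    {"tx": 0,"ty": 0,"tz": 0,"yaw": 0,"claw": 2.5},
  ],
  force=25,
)

```text
time: 5.08
position: [0.6508, 0.0804, 0.0936]
tool_rot: [-3.142, -0.0, 0.112]
wrist_force: [1.1, 0.3, 0.6]
finger_gap: 0.0374
```

Call:
carry_out(
  moves=[
    {"tx": 0,"ty": 0,"tz": 0.5,"yaw": 0,"claw": 2.5},
    {"tx": 0,"ty": 0,"tz": 1,"yaw": 0,"claw": 2.5},
    {"tx": 0,"ty": 0,"tz": 1.5,"yaw": 0,"claw": 2.5},
    {"tx": 0,"ty": 0,"tz": 2,"yaw": 0,"claw": 2.5},
    {"tx": 0,"ty": 0,"tz": 2,"yaw": 0,"claw": 2.5},
    {"tx": 0,"ty": 0,"tz": 2,"yaw": 0,"claw": 2.5},
    {"tx": 0,"ty": 0,"tz": 1.5,"yaw": 0,"claw": 2.5},
    {"tx": 0,"ty": 0,"tz": 0,"yaw": 0,"claw": 2.5},
  ],
)

```text
time: 6.08
position: [0.6518, 0.0804, 0.2008]
tool_rot: [3.141, -0.003, 0.112]
wrist_force: [0.5, 0.3, -1.4]
finger_gap: 0.0356
```

Call:
carry_out(
  moves=[
    {"tx": -2.0,"ty": -0.2,"tz": 0,"yaw": 0,"claw": 2.5},
    {"tx": -4.0,"ty": -0.5,"tz": 0,"yaw": 0,"claw": 2.5},
    {"tx": -4.0,"ty": -0.5,"tz": 0,"yaw": 0,"claw": 2.5},
    {"tx": -4.0,"ty": 0,"tz": 0,"yaw": 0,"claw": 2.5},
    {"tx": -3,"ty": 3,"tz": -2,"yaw": 0,"claw": 2.5},
    {"tx": -2.5,"ty": 3,"tz": -3,"yaw": 0,"claw": 2.5},
    {"tx": -1.5,"ty": 2.3,"tz": -3,"yaw": 0,"claw": 2.5},
    {"tx": -0.3,"ty": 0.5,"tz": -2,"yaw": 0,"claw": 2.5},
  ],
)

```text
time: 7.08
position: [0.4352, 0.1573, 0.0962]
tool_rot: [3.142, 0.003, 0.114]
wrist_force: [0.9, 0.8, -0.7]
finger_gap: 0.036
```

Call:
carry_out(
  moves=[
    {"tx": 0,"ty": 0,"tz": -1.8,"yaw": 0,"claw": 2.5},
    {"tx": 0,"ty": 0,"tz": -1.4,"yaw": 0,"claw": 2.5},
    {"tx": 0,"ty": 0,"tz": -0.6,"yaw": 0,"claw": 2.5},
    {"tx": 0,"ty": 0,"tz": -0.2,"yaw": 0,"claw": 2.5},
    {"tx": 0,"ty": 0,"tz": 0,"yaw": 0,"claw": 2.5},
  ],
)

```text
time: 7.7
position: [0.4383, 0.1563, 0.0591]
tool_rot: [-3.141, -0.001, 0.112]
wrist_force: [0.9, 0.1, -1.2]
finger_gap: 0.036
```

Call:
carry_out(
  moves=[
    {"tx": 0,"ty": 0,"tz": -0.15,"yaw": 0,"claw": 2.5},
    {"tx": 0,"ty": 0,"tz": -0.1,"yaw": 0,"claw": 2.5},
    {"tx": 0,"ty": 0,"tz": 0,"yaw": 0,"claw": 2.5},
  ],
)

```text
time: 8.07
position: [0.4381, 0.1565, 0.0567]
tool_rot: [-3.141, -0.001, 0.112]
wrist_force: [-1.1, -0.0, 3.5]
finger_gap: 0.0357
```

Call:
carry_out(
  moves=[
    {"tx": 0,"ty": 0,"tz": 0,"yaw": 0,"claw": 5},
    {"tx": 0,"ty": 0,"tz": 0,"yaw": 0,"claw": 9.3},
    {"tx": 0,"ty": 0,"tz": 0,"yaw": 0,"claw": 9.3},
    {"tx": 0,"ty": 0,"tz": 0,"yaw": 0,"claw": 9.3},
    {"tx": 0,"ty": 0,"tz": 1.5,"yaw": 0,"claw": 9.3},
    {"tx": 0,"ty": 0,"tz": 4,"yaw": 0,"claw": 9.3},
    {"tx": 0,"ty": 0,"tz": 5,"yaw": 0,"claw": 9.3},
    {"tx": 0,"ty": 0,"tz": 5,"yaw": 0,"claw": 9.3},
  ],
)

```text
time: 9.07
position: [0.4376, 0.1563, 0.2138]
tool_rot: [-3.141, -0.001, 0.112]
wrist_force: [1.5, -0.3, -1.0]
finger_gap: 0.0929
```

Call:
carry_out(
  moves=[
    {"tx": 0,"ty": 0,"tz": 5,"yaw": -10,"claw": 9.3},
    {"tx": 0,"ty": 0,"tz": 4,"yaw": -10,"claw": 9.3},
    {"tx": 0,"ty": 0,"tz": 0,"yaw": -10,"claw": 9.3},
    {"tx": 0,"ty": 0,"tz": 0,"yaw": -10,"claw": 9.3},
    {"tx": 0,"ty": 0,"tz": 0,"yaw": -10,"claw": 9.3},
    {"tx": 0,"ty": 0,"tz": 0,"yaw": -10,"claw": 9.3},
    {"tx": 0,"ty": 0,"tz": 0,"yaw": -10,"claw": 9.3},
    {"tx": 0,"ty": 0,"tz": 0,"yaw": -10,"claw": 9.3},
  ],
)

```text
time: 10.07
position: [0.4376, 0.1563, 0.3024]
tool_rot: [-3.14, -0.0, -1.29]
wrist_force: [0.1, -0.4, -0.2]
finger_gap: 0.0929
```

Call:
carry_out(
  moves=[
    {"tx": -7,"ty": 0,"tz": 0,"yaw": -10,"claw": 9.3},
    {"tx": 0,"ty": 0,"tz": 0,"yaw": 0,"claw": 9.3},
  ],
)

```text
time: 10.32
position: [0.3725, 0.1563, 0.3019]
tool_rot: [-3.141, 0.0, -1.46]
wrist_force: [1.2, 0.7, -0.1]
finger_gap: 0.0928
```

Run:
```python
from h import *
c=snap('wrist','w2.png'); s=status.sense(); print(s['time'],s['position'],s['tool_rot'])
print(-np.array(c['R']).T@c['t'])
i=cv2.imread('pics/w2.png'); i=np.clip(i*1.6,0,255).astype('uint8'); cv2.imwrite('pics/w2b.png',cv2.resize(i,(800,600),interpolation=cv2.INTER_CUBIC))
np.set_printoptions(linewidth=200)
m=(c['pixels'].max(2)<38).astype('uint8'); m[260:]=0
n,l,st,ce=cv2.connectedComponentsWithStats(m); 
for k in range(1,n):
  if st[k,4]>300: print(st[k],ce[k])
```

```text
10.375 [0.37426133 0.15643812 0.30240536] [-3.13908866e+00  4.48249143e-04 -1.45739288e+00]
[0.44666747 0.16384029 0.46733458]
[ 232   95   49   33 1549] [256.04583602 111.02065849]
[ 90 112  36  27 717] [108.16875872 124.42398884]
[146 231  23  29 372] [160.18817204 248.97043011]
[336 232  23  28 366] [343.72131148 249.09289617]
```

View pics/w2b.png

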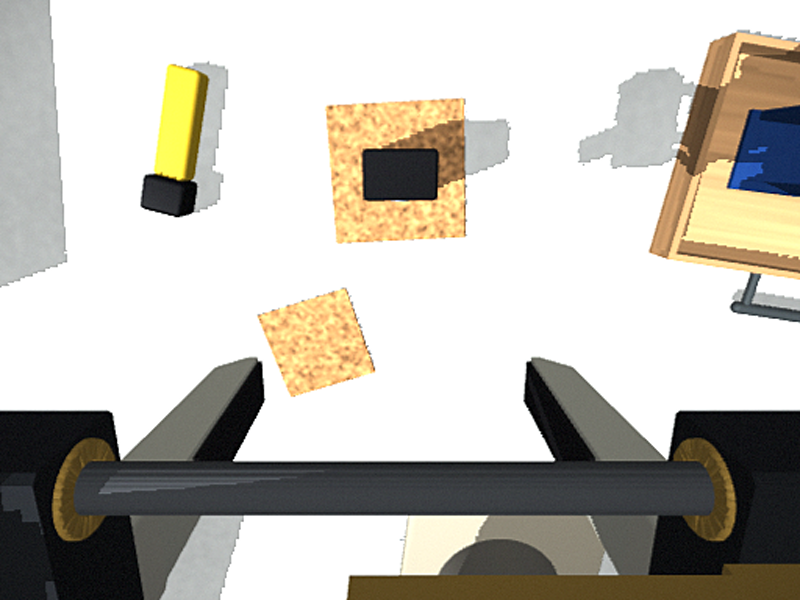

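The key box stands upright in the middle of the larger pad (400,174 in the view) and lies square with the tool. Next I find its centre and skew.

Run:
```python
from h import *
c=snap('wrist'); s=status.sense(); print(s['position'],s['tool_rot'])
m=(c['pixels'].max(2)<38).astype('uint8'); m[150:]=0; m[:,:200]=0;m[:,300:]=0
p=cv2.boxPoints(cv2.minAreaRect(np.argwhere(m)[:,::-1].astype('float32')+.5)); 
P=np.array([ray(c,q,.099)[:2] for q in p]);print(p.tolist(),P.round(4).tolist(),P.mean(0))
for d in np.diff(P,axis=0): print(np.linalg.norm(d),np.degrees(np.arctan2(d[1],d[0])))
```

```text
[0.37526256 0.15642241 0.30253002] [-3.13863823e+00  3.50119346e-04 -1.45702495e+00]
[[232.5, 97.5], [280.5, 97.5], [280.5, 129.5], [232.5, 129.5]] [[0.4499, 0.1856], [0.4558, 0.1336], [0.4218, 0.1289], [0.4157, 0.1823]] [0.43579637 0.15759318]
0.052354541514709044 -83.5521595891636
0.03436297180537787 -172.16630574179555
0.05374338600992529 96.4498169071179
```

Call:
carry_out(
  moves=[
    {"tx": 5,"ty": 0,"tz": 0,"yaw": 0,"claw": 9.3},
    {"tx": 1.4,"ty": 0,"tz": -3,"yaw": 0,"claw": 9.3},
    {"tx": 0,"ty": 0,"tz": -6,"yaw": 0,"claw": 9.3},
    {"tx": 0,"ty": 0,"tz": -5,"yaw": 0,"claw": 9.3},
    {"tx": 0,"ty": 0,"tz": -5,"yaw": 0,"claw": 9.3},
    {"tx": 0,"ty": 0,"tz": -4,"yaw": 0,"claw": 9.3},
    {"tx": 0,"ty": 0,"tz": -1.5,"yaw": 0,"claw": 9.3},
    {"tx": 0,"ty": 0,"tz": 0,"yaw": 0,"claw": 9.3},
  ],
)

```text
time: 11.42
position: [0.4394, 0.1562, 0.056]
tool_rot: [3.14, -0.0, -1.458]
wrist_force: [-0.3, -0.9, 0.9]
finger_gap: 0.0927
```

Call:
carry_out(
  moves=[
    {"tx": 0,"ty": 0,"tz": 0,"yaw": 0,"claw": 6},
    {"tx": 0,"ty": 0,"tz": 0,"yaw": 0,"claw": 6},
    {"tx": 0,"ty": 0,"tz": 0,"yaw": 0,"claw": 4.5},
    {"tx": 0,"ty": 0,"tz": 0,"yaw": 0,"claw": 4.5},
    {"tx": 0,"ty": 0,"tz": 0,"yaw": 0,"claw": 4.5},
  ],
  force=25,
)

```text
time: 12.05
position: [0.4395, 0.1566, 0.0566]
tool_rot: [-3.141, 0.0, -1.458]
wrist_force: [1.0, 0.6, 3.1]
finger_gap: 0.0538
```

Call:
carry_out(
  moves=[
    {"tx": 0,"ty": 0,"tz": 0.5,"yaw": 0,"claw": 4.5},
    {"tx": 0,"ty": 0,"tz": 1.5,"yaw": 0,"claw": 4.5},
    {"tx": 0,"ty": 0,"tz": 3,"yaw": 0,"claw": 4.5},
    {"tx": 0,"ty": 0,"tz": 4,"yaw": 0,"claw": 4.5},
    {"tx": 0,"ty": -2,"tz": 4,"yaw": 0,"claw": 4.5},
    {"tx": 0,"ty": -4,"tz": 4,"yaw": 0,"claw": 4.5},
    {"tx": -1,"ty": -5,"tz": 3,"yaw": 0,"claw": 4.5},
    {"tx": -1,"ty": -5,"tz": 2,"yaw": -1,"claw": 4.5},
  ],
)

```text
time: 13.05
position: [0.4191, -0.005, 0.279]
tool_rot: [-3.139, -0.001, -1.475]
wrist_force: [0.6, -0.5, -3.0]
finger_gap: 0.0541
```

Call:
carry_out(
  moves=[
    {"tx": -1,"ty": -5,"tz": 2,"yaw": -1,"claw": 4.5},
    {"tx": -1,"ty": -5,"tz": 0,"yaw": -1,"claw": 4.5},
    {"tx": -1,"ty": -4,"tz": 0,"yaw": -1,"claw": 4.5},
    {"tx": 0,"ty": -2,"tz": 0,"yaw": -1,"claw": 4.5},
    {"tx": 0,"ty": 0,"tz": 0,"yaw": 0,"claw": 4.5},
  ],
)

```text
time: 13.68
position: [0.3887, -0.1647, 0.2968]
tool_rot: [-3.141, -0.0, -1.549]
wrist_force: [-0.2, 0.6, -1.9]
finger_gap: 0.0539
```

Run:
```python
from h import *
c=snap('wrist','w3.png'); s=status.sense(); print(s['time'],s['position'],s['tool_rot'],s['finger_gap'])
print(-np.array(c['R']).T@c['t'])
for r in eyes.pinpoint('wrist','rack')[:2]:
    p=(r['centre'][1]*512,r['centre'][0]*384); print(r['p'],np.round(p),np.round(ray(c,p,.006),4))
i=cv2.imread('pics/w3.png')[0:240,128:448]; i=np.clip(i*2.,0,255).astype('uint8'); cv2.imwrite('pics/w3b.png',cv2.resize(i,(800,600),interpolation=cv2.INTER_CUBIC))
```

```text
13.725 [ 0.38894915 -0.16384472  0.29673617] [-3.14131918e+00  8.17678878e-05 -1.54715543e+00] 0.05388744946384942
[ 0.46341202 -0.16384621  0.46227622]
0.6 [252.  81.] [ 0.4884 -0.1636  0.006 ]
```

View pics/w3b.png

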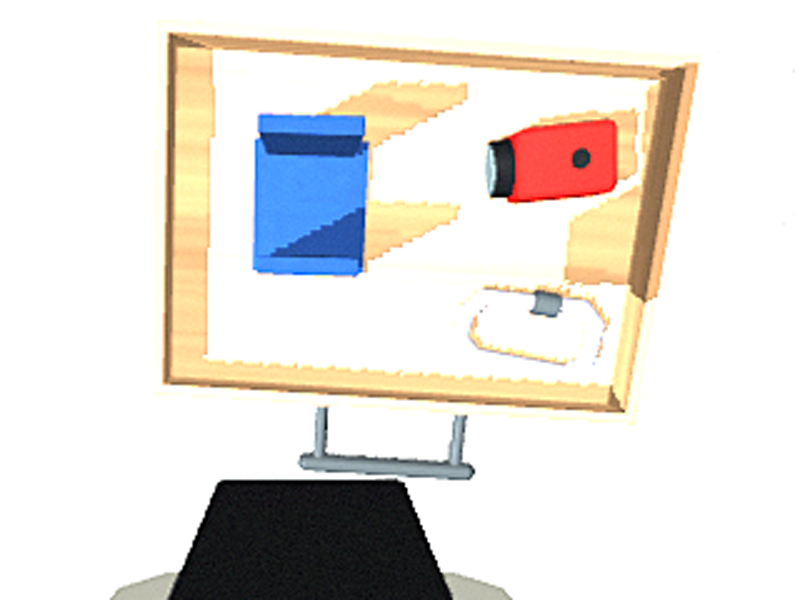

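The rack is empty and clear (crop about 310,195), the tray items lie apart from it, and the box is held upright at the bottom. Next I fit the rack model to the blue mask.

```bash
cat > fit.py <<'E'
from h import *
from scipy.optimize import minimize
def boxpts(x0,x1,y0,y1,z0,z1): return np.array([(x,y,z) for x in(x0,x1) for y in(y0,y1) for z in(z0,z1)])
B=[boxpts(-.033,.033,-.03,.03,.006,.011)]+[boxpts(a,a+.008,-.023,.023,.011,.091) for a in(-.033,.025)]
def ren(c,q,S=4):
    m=np.zeros((384*S,512*S),'uint8'); R=np.array([[np.cos(q[2]),-np.sin(q[2]),0],[np.sin(q[2]),np.cos(q[2]),0],[0,0,1]])
    for b in B:
        X=b@R.T+[q[0],q[1],0]; p=np.array([proj(c,x) for x in X])*S
        cv2.fillConvexPoly(m,cv2.convexHull(p.astype('int32')),255)
    return cv2.resize(m,(512,384),interpolation=cv2.INTER_AREA)/255.
def fit(n,q0):
    c=snap(n); i=c['pixels'].astype(int); m=((i[:,:,2]>1.6*i[:,:,0])&(i[:,:,2]>i[:,:,1]+8)&(i[:,:,2]>25)).astype('uint8')
    k,l,st,ce=cv2.connectedComponentsWithStats(m); p=proj(c,[q0[0],q0[1],.03]); m=np.zeros_like(m)
    for j in range(1,k):
        if st[j,4]>8 and np.hypot(*(ce[j]-p))<60: m[l==j]=1
    f=lambda v:np.abs(ren(c,[v[0]/100,v[1]/100,v[2]/10])-m).sum()
    v=np.array([q0[0]*100,q0[1]*100,q0[2]*10])
    for _ in range(2): r=minimize(f,v,method='Nelder-Mead',options=dict(initial_simplex=[v,v+[.5,0,0],v+[0,.5,0],v+[0,0,.6]])); v=r.x
    print(n,m.sum(),r.fun,v[0]/100,v[1]/100,np.degrees(v[2]/10)); return c
E
python3 - <<'E'
from fit import *
c=fit('wrist',[.488,-.163,.03])
fit('top',[.488,-.163,.03])
g=c['pixels'].max(2); print(g[180:215:1,250].tolist())
for z in(.335,.34): print([ray(c,((128+.4*x),482*.4),z).round(4).tolist() for x in(220,403)])
s=status.sense(); print(s['position'],s['tool_rot'])
E
```

```text
wrist 2823 115.16470588235295 0.48609902551790185 -0.1642066557811691 0.4195271805980434
top 770 106.7843137254902 0.4884174978415825 -0.16304142541453667 0.14762055585423609
[255, 119, 46, 69, 85, 105, 93, 67, 128, 253, 255, 122, 6, 5, 11, 9, 14, 15, 7, 12, 13, 9, 14, 12, 10, 11, 11, 10, 12, 10, 12, 11, 13, 11, 10]
[[0.4274, -0.1486, 0.335], [0.4281, -0.1784, 0.335]]
[[0.4288, -0.1491, 0.34], [0.4295, -0.1778, 0.34]]
[ 0.38931777 -0.16288937  0.29645577] [-3.14130340e+00  7.13327546e-05 -1.54464592e+00]
```

Call:
carry_out(
  moves=[
    {"tx": 4,"ty": -0.1,"tz": 0,"yaw": -1.2,"claw": 4.5},
    {"tx": 4,"ty": 0,"tz": 0,"yaw": 0,"claw": 4.5},
    {"tx": 2.1,"ty": 0,"tz": -2,"yaw": 0,"claw": 4.5},
    {"tx": 0,"ty": 0,"tz": -4,"yaw": 0,"claw": 4.5},
    {"tx": 0,"ty": 0,"tz": -4,"yaw": 0,"claw": 4.5},
    {"tx": 0,"ty": 0,"tz": -3,"yaw": 0,"claw": 4.5},
    {"tx": 0,"ty": 0,"tz": -1,"yaw": 0,"claw": 4.5},
    {"tx": 0,"ty": 0,"tz": 0,"yaw": 0,"claw": 4.5},
  ],
)

```text
time: 14.88
position: [0.4902, -0.164, 0.1562]
tool_rot: [3.141, 0.0, -1.566]
wrist_force: [-0.2, -0.1, -1.1]
finger_gap: 0.0539
```

Run:
```python
from h import *
s=status.sense(); print(s['time'],s['position'],s['tool_rot'],s['wrist_force'])
c=snap('wrist'); d=snap('scene')
i=np.clip(c['pixels'][:,:,::-1][100:384,128:400]*2.,0,255).astype('uint8'); i=cv2.resize(i,None,fx=1.6,fy=1.6,interpolation=cv2.INTER_CUBIC)
p=proj(d,[.487,-.163,.1]).astype(int); print(p)
j=np.clip(d['pixels'][:,:,::-1][p[1]-55:p[1]+55,p[0]-45:p[0]+45]*1.5,0,255).astype('uint8'); j=cv2.resize(j,(int(90*i.shape[0]/110),i.shape[0]),interpolation=cv2.INTER_CUBIC)
o=np.hstack([i,j]); print(o.shape); cv2.imwrite('pics/w4.png',o[:, :800])
```

```text
14.875 [ 0.49019544 -0.16401665  0.1562356 ] [ 3.14093653e+00  3.20525307e-04 -1.56574555e+00] [-0.16052617 -0.14317957 -1.12488519]
[209 217]
(454, 806, 3)
```

View pics/w4.png

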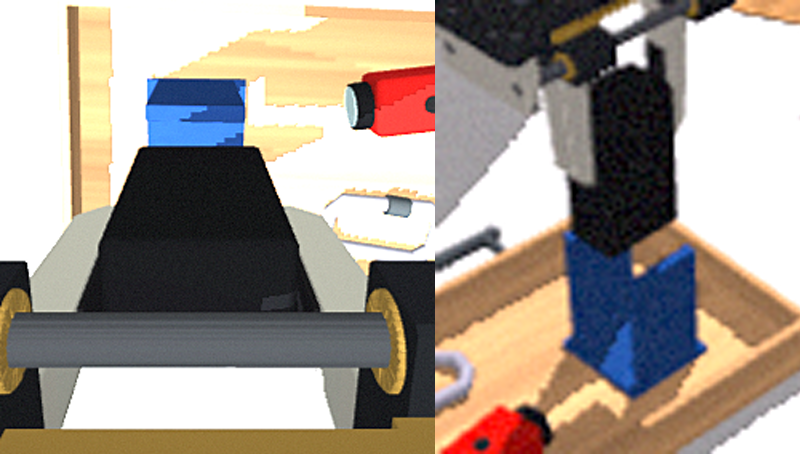

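Run:
```python
from h import *
c=snap('wrist'); col=128+196/1.6
p=c['pixels'][140:200,int(col)]; print(np.c_[range(140,200),p].tolist())
for v in(105,122): print('slat',ray(c,(col,100+v/1.6),.091).round(4))
print('box',ray(c,(col,100+147/1.6),.103).round(4))
print([ray(c,(128+x/1.6,100+147/1.6),.103).round(4).tolist() for x in(138,258)])
print([ray(c,(128+x/1.6,100+105/1.6),.091).round(4).tolist() for x in(147,244)])
```

```text
[[140, 156, 119, 84], [141, 157, 121, 84], [142, 153, 118, 83], [143, 149, 116, 80], [144, 152, 117, 81], [145, 152, 117, 82], [146, 152, 116, 83], [147, 152, 117, 82], [148, 154, 119, 81], [149, 168, 128, 86], [150, 67, 62, 65], [151, 11, 24, 54], [152, 12, 29, 57], [153, 14, 27, 54], [154, 14, 29, 55], [155, 14, 29, 55], [156, 15, 29, 54], [157, 17, 30, 57], [158, 15, 28, 56], [159, 16, 31, 56], [160, 16, 30, 57], [161, 13, 30, 55], [162, 13, 27, 54], [163, 13, 28, 56], [164, 15, 26, 53], [165, 15, 28, 52], [166, 12, 23, 40], [167, 30, 61, 123], [168, 36, 80, 158], [169, 38, 79, 156], [170, 40, 83, 161], [171, 22, 44, 89], [172, 21, 41, 80], [173, 23, 42, 83], [174, 21, 41, 82], [175, 21, 43, 81], [176, 18, 36, 70], [177, 27, 57, 112], [178, 40, 80, 157], [179, 38, 78, 154], [180, 37, 76, 150], [181, 38, 75, 150], [182, 35, 76, 150], [183, 38, 78, 150], [184, 35, 75, 152], [185, 38, 79, 152], [186, 38, 77, 154], [187, 40, 80, 155], [188, 38, 77, 153], [189, 39, 79, 156], [190, 40, 85, 168], [191, 19, 35, 64], [192, 7, 5, 4], [193, 13, 11, 11], [194, 9, 7, 11], [195, 11, 11, 12], [196, 10, 9, 9], [197, 10, 11, 11], [198, 9, 13, 13], [199, 11, 10, 12]]
slat [ 0.5207 -0.1646  0.091 ]
slat [ 0.5128 -0.1647  0.091 ]
box [ 0.5042 -0.1647  0.103 ]
[[0.5041, -0.1391, 0.103], [0.5043, -0.1921, 0.103]]
[[0.5206, -0.1424, 0.091], [0.5207, -0.1865, 0.091]]
```

The box hangs over the gap with its front face 8.6 mm from the far slat, against an ideal of 7 mm, and the scene view agrees. I shift it 1.5 mm and lower.

Call:
carry_out(
  moves=[
    {"tx": 0.15,"ty": 0.1,"tz": 0,"yaw": 0,"claw": 4.5},
    {"tx": 0,"ty": 0,"tz": -1.5,"yaw": 0,"claw": 4.5},
    {"tx": 0,"ty": 0,"tz": -2,"yaw": 0,"claw": 4.5},
    {"tx": 0,"ty": 0,"tz": -2,"yaw": 0,"claw": 4.5},
    {"tx": 0,"ty": 0,"tz": -2,"yaw": 0,"claw": 4.5},
    {"tx": 0,"ty": 0,"tz": -1,"yaw": 0,"claw": 4.5},
    {"tx": 0,"ty": 0,"tz": -0.4,"yaw": 0,"claw": 4.5},
    {"tx": 0,"ty": 0,"tz": 0,"yaw": 0,"claw": 4.5},
  ],
)

```text
time: 16.02
position: [0.4918, -0.1638, 0.0673]
tool_rot: [-3.141, -0.0, -1.567]
wrist_force: [0.8, 0.2, -1.5]
finger_gap: 0.054
```

Call:
carry_out(
  moves=[
    {"tx": 0,"ty": 0,"tz": -0.2,"yaw": 0,"claw": 4.5},
    {"tx": 0,"ty": 0,"tz": -0.1,"yaw": 0,"claw": 4.5},
    {"tx": 0,"ty": 0,"tz": 0,"yaw": 0,"claw": 4.5},
  ],
)

```text
time: 16.4
position: [0.4921, -0.1639, 0.0646]
tool_rot: [-3.141, -0.0, -1.567]
wrist_force: [0.4, -0.9, 0.1]
finger_gap: 0.0541
```

Call:
carry_out(
  moves=[
    {"tx": 0,"ty": 0,"tz": -0.1,"yaw": 0,"claw": 4.5},
    {"tx": 0,"ty": 0,"tz": 0,"yaw": 0,"claw": 4.5},
  ],
)

```text
time: 16.65
position: [0.4922, -0.1639, 0.0646]
tool_rot: [-3.141, -0.0, -1.567]
wrist_force: [-3.7, 2.0, 8.5]
finger_gap: 0.0539
```

Contact is firm, so I release and rise.

Call:
carry_out(
  moves=[
    {"tx": 0,"ty": 0,"tz": 0,"yaw": 0,"claw": 6},
    {"tx": 0,"ty": 0,"tz": 0,"yaw": 0,"claw": 9.3},
    {"tx": 0,"ty": 0,"tz": 0,"yaw": 0,"claw": 9.3},
    {"tx": 0,"ty": 0,"tz": 0,"yaw": 0,"claw": 9.3},
    {"tx": 0,"ty": 0,"tz": 1.5,"yaw": 0,"claw": 9.3},
    {"tx": 0,"ty": 0,"tz": 4,"yaw": 0,"claw": 9.3},
    {"tx": 0,"ty": 0,"tz": 5,"yaw": 0,"claw": 9.3},
    {"tx": 0,"ty": 0,"tz": 5,"yaw": 0,"claw": 9.3},
  ],
)

```text
time: 17.65
position: [0.4916, -0.1636, 0.2208]
tool_rot: [-3.141, -0.0, -1.567]
wrist_force: [0.6, 0.8, -0.2]
finger_gap: 0.0929
```

Call:
carry_out(
  moves=[
    {"tx": -4,"ty": 0,"tz": 5,"yaw": 0,"claw": 9.3},
    {"tx": -4,"ty": 0,"tz": 3,"yaw": 0,"claw": 9.3},
    {"tx": -2,"ty": 0,"tz": 0,"yaw": 0,"claw": 9.3},
    {"tx": 0,"ty": 0,"tz": 0,"yaw": 0,"claw": 9.3},
  ],
)

```text
time: 18.15
position: [0.3923, -0.1639, 0.2988]
tool_rot: [-3.139, -0.002, -1.568]
wrist_force: [1.1, 0.2, -0.3]
finger_gap: 0.0933
```

Run:
```python
from h import *
s=status.sense(); print(s['time'],s['position'],s['wrist_force'])
c=snap('wrist'); d=snap('scene')
m=(c['pixels'].max(2)<30).astype('uint8'); p=proj(c,[.488,-.164,.107]); n,l,st,ce=cv2.connectedComponentsWithStats(m); k=l[int(p[1]),int(p[0])]
q=cv2.boxPoints(cv2.minAreaRect(np.argwhere(l==k)[:,::-1].astype('float32')+.5)); P=np.array([ray(c,x,.107)[:2] for x in q]); print(k,P.round(4).tolist(),P.mean(0))
i=np.clip(c['pixels'][:,:,::-1][0:240,128:400]*2.,0,255).astype('uint8'); i=cv2.resize(i,(450,400),interpolation=cv2.INTER_CUBIC)
j=np.clip(d['pixels'][:,:,::-1][140:320,100:400]*1.4,0,255).astype('uint8'); j=cv2.resize(j,(350,210),interpolation=cv2.INTER_CUBIC)
k=cv2.resize(np.clip(d['pixels'][:,:,::-1][190:290,150:270]*1.6,0,255).astype('uint8'),(350,190),interpolation=cv2.INTER_CUBIC)
cv2.imwrite('pics/end.png',np.hstack([i,np.vstack([j,k])]))
```

```text
18.15 [ 0.39234149 -0.16391999  0.29876126] [ 1.11300548  0.2499169  -0.25633554]
0 [[0.0942, 0.1787], [0.5613, 0.0812], [0.5626, -0.4195], [0.0943, -0.5231]] [ 0.32810429 -0.17068588]
```

View pics/end.png

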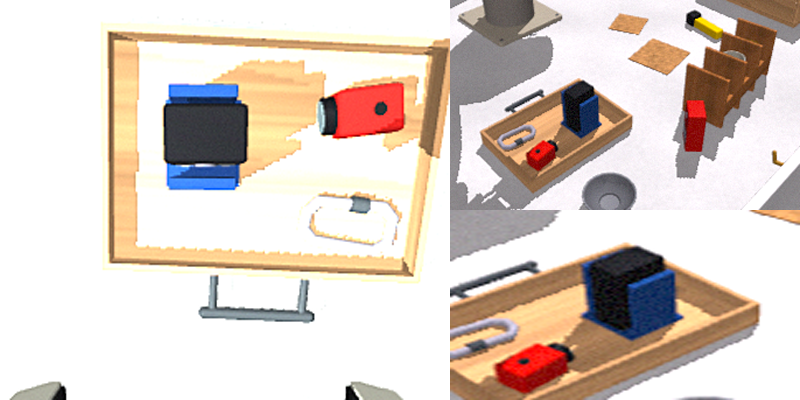

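The box stands upright and centred between the two slats, the fingers are clear, and nothing else in these views has moved. I'm handing in.

```bash
python3 -c "
from rig import job; print(job.hand_in())"
```

```text
the job is handed in; nothing more can be done
None
```

The key box is standing upright in the rack and the job is handed in at about 18 s of the 56 s allowed.

- **Out of the bay:** I gripped the box by its broad faces and lifted it straight up about 10.5 cm, above both the rail and the dividers. I then drew it forward, stood it on the larger pad and let go.
- **Into the rack:** I took it again by its two narrow sides, set it down between the blue slats, let go and moved the arm away. The wrist force rose to 8.5 N at set-down.

**Last checks:** the final wrist and scene pictures show the box upright and about midway along the slats. The gripper is open and about 10 cm away, and the red look-alike and tray items look undisturbed. The shelf looks undisturbed too, though it shows only small in the scene picture.

**Failed or disagreed:**
- My final numeric fit of the box failed because it picked the wrong region of the image, so the end position is judged from the pictures only.
- The wrist and top cameras disagreed by about 2 mm on the rack's position. I corrected the box by 1.5 mm from a close look before lowering it.
- My first two move calls were refused for leaving out keys; nothing moved.

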